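Shut the instrument case and offer up the opened padlock

TASK

The blue case is to be locked up. First press its hinged cover down until the catch clicks and holds it shut; then turn the padlock's dial click by click until its white pointer stands at the red mark, and pull the shackle out to its stop. Finally lift the open padlock out of its nest and finish while holding it still and level, dial up, about 10 cm above the hasp loop on the front of the shut case, leaving the other things on the bench where they are.

Things in the scene. Friction and masses are not known exactly. Their poses are not given: they have to be found in the camera images.
- case: Blue steel case, 200 x 160 x 70 mm (x, y, z), fixed to the bench; may stand on either side of the bench, nest on the other. Origin: centre of its underside; its -x side is the front (towards the robot). Its ball catch sits on the front, 35 mm to +y of the middle.
- cover (a joint): Hinge angle of the case's cover, rad: 0 = shut, grows as the front edge rises. Starts ajar at about 0.5, where a light spring holds it; below 0.03 a ball catch clicks and holds it shut (it must end below 0.02). Pressing the front edge down takes about 2 N, 8 to 12 N to pass the catch.
- cover_press (a point): Yellow round patch, 28 mm across, on top of the cover near its front edge above the catch: the place to press (178 mm from the hinge line; 78 mm above the bench when shut). The cover is 200 x 160 x 6 mm. The patch swings down and forward (to the case's -x) as the cover shuts.
- cover_hinge (a point): Middle of the cover's hinge line, along the case's y, at the rear (+x) top edge, 70 mm above the bench. Shut, the yellow patch lies at (-178, 35, 7) mm from it in the case's axes.
- hasp (a point): Middle of the outer bar of the steel hasp loop on the front of the case, 41 mm above the bench; the loop stands out 28 mm from the case's front, 20 mm to -y of its middle.
- nest: Aluminium nest on a green 130 x 100 mm foot, bolted down, holding the padlock flat, dial up, its underside 18 mm above the bench. Origin: centre of the foot's underside; axes as the padlock's. Corner lips 10 mm high; the middle 54 mm of the padlock's long sides is free to grip. A 14 mm wide, 8 mm thick stop, 20 mm high, stands at the padlock's front face between the shackle legs.
- lock: Brass padlock lying flat: body 70 (x) x 58 (y) x 28 (z) mm, about 0.45 kg with its shackle, loose in the nest. Origin: centre of its underside; -x is the end where the shackle comes out, z the dial's axis. To be lifted by its long sides, 58 mm apart, gripped about 14 mm above its underside; the knob stands to 28 mm above its top face.
- dial (a joint): Dial angle, rad, counter-clockwise from above: 0 = white pointer at the red mark, towards the shackle: the only setting that frees the shackle (within about 0.1). Clicks into notches 0.524 rad (30 degrees) apart, 0 being one; when let go it drops into the nearest. Starts 1 to 3 clicks on the plus side: turn it clockwise. Takes about 0.05 N m. Limits -0.5 and 2.4.
- dial_grip (a point): Middle of the dial's black bar knob, on the dial axis, 46 mm above the padlock's underside. The bar is 36 mm long, 12 mm wide, 24 mm high (from 32 to 56 mm above the padlock's underside), on a 40 mm steel disc; it lies along the point's x, white pointer on its -x half. Pinch it across its width from above.
- shackle (a joint): How far the shackle is pulled out, m: 0 = shut, 0.018 = its stop (fully open). Slides to the padlock's -x with about 3 N of friction and stays where left.
- shackle_end (a point): Middle of the shackle's end bar, 80 mm from the padlock's centre to -x when shut, 14 mm above its underside (32 mm above the bench in the nest). Round steel bar 9 mm thick; two legs along x, 43 mm over the outside, from the padlock's front face to 10 mm short of the end bar. Can be pinched across both legs or by the end bar, from above.
- spanner: Loose spanner lying between the two places: leave alone.
- driver: Loose screwdriver at the left: leave alone.
- bearing: Loose steel bearing ring, 52 mm across, 15 mm high: leave alone.
- oilcan: Loose yellow oil bottle, 130 mm tall: leave alone.
- grease: Loose green grease can, 60 mm tall: leave alone.
- mug: Loose blue mug, 90 mm tall: leave alone.
There are look-alikes about, which are no part of the job. Of the things like the nest, leave any that is pink or yellow; of the rest the larger one is meant.

How it is judged:
By the outcome, as a careful person would: the job done as asked, in the order asked, and still so for the second after the job is handed in, while the arm keeps its last pose, push and grip.
It also fails if it takes over 62 s, if anything falls off the work surface, if the arm or the gripper's body presses on something with over 40 N, if the wrist force passes 120 N, or if a joint passes its speed limit or range.

ROBOT

A 6-joint arm with a two-finger parallel gripper is mounted at the origin on the work surface. World frame = base frame: x ahead of the robot, y to its left, z up, the work surface at z = 0. Lengths are in m, angles in rad, forces in N, time in s.
With the tool pointing down it reaches from about 0.35 to 0.85 m from the base axis. Payload 8.1 kg.
Tool frame: the origin (TCP) lies where the fingers leave the gripper's body, on its centre line; the fingertips stand 84 mm ahead of it and the grasp point (between the pads) lies 65 mm ahead of it; z points along the fingers, y is the line along which they close (so a half turn about z gives the same grasp; the last joint's range is limited). The gripper opens to 93 mm and grips with 3 to 60 N. Pads are 15 mm wide; open, the fingers measure 128 mm over their backs; the gripper's body (75 mm by 188 mm) begins 65 mm behind the grasp point.
Start: joints at [-1.213, 0.13, 1.488, -0, 1.523, -0.085], TCP at [0.257, -0.542, 0.303] pointing down, gripper open.
Joint ranges: [-2.96, 2.96], [-0.89, 2.26], [0.02, 2.5], [-1.34, 4.48], [0, 2.73], [-2.66, 2.66]. Speed limits (rad/s): [2.39, 2.39, 2.79, 3.14, 3.14, 3.14].

INTERFACE

Orientations are given as a rotation vector (axis times angle).
In Python, from plant import robot gives the robot as it stands.
- The arm moves only by the shell command python3 -m jog 'ROWS' [FORCE]. ROWS is text: rows parted by semicolons, each of 5 numbers parted by spaces: the opening, from 0 (shut) to 1 (fully open), then the shift along the tool's x, y, z in m, then the turn about the tool's z in degrees. A call has 1 to 10 rows; each row shifts and turns the commanded pose from where the row before left it, along the tool's axes as they then stand; what a row does not reach is not made up. A row lasts 1/12 s, in which the tool goes at most 41.7 mm and 7.16 degrees, less where a joint would pass 70% of its speed; a pose out of reach is approached as far as the arm can. A call with a gripper value outside its range is refused whole. The fingers move at their own pace and stop on an object; FORCE is the grip in N (left out, the last holds). Time passes only in rows, so rows that do not move let the fingers close. It gives the time, the measured TCP pose, the force, the opening and the grip force at its end, in the units of the state.
- robot.read_state(): the state, without advancing time (a new reading comes with each control period).
- robot.read_camera(name): name is "scene" or "top" or "wrist"; returns a dict with "color" (400x640x3 uint8, red, green, blue), "intrinsics" (3x3 intrinsics, pixels), "pose" (4x4, takes a point from camera to world coordinates); the wrist camera has in their place "tool_from_camera" (4x4, takes a point from camera to tool coordinates, whose origin is the TCP and whose axes are the flange's). Camera axes: x right, y down, z forward; pixel columns grow to the right and rows downward; lengths in m; the calibration is good to about 2 mm. A picture is of the moment at which its call begins: read the wrist's pose just before it. There is no depth.
- robot.close_job(): hands the job in; it is judged then, once.
The state is a dict: "t": time; "q": joint angles; "dq": joint speeds; "joint_torque": joint torques, N m; "tool_pos": TCP position; "orientation": TCP orientation; "force": force on the tool from outside, world axes, zero at the start; "wrist_torque": the same for the moment, N m; "opening": finger opening in m; "gripper_force": force on a finger pad.
Only numpy, scipy, OpenCV 4.12 (cv2) and the standard library are available. Lean on these libraries where they do the work, as an engineer would, in place of code of your own. Each camera call takes 0.05 s, during which the arm holds its last target. There are 200 camera calls.

## Working session

There is one attempt and no reset: what is moved stays moved. The work goes in short steps, Python scripts to look and compute and a shell command to move; the robot and the scene stay as the last step left them, time stands still between calls to the robot, and variables do not carry over. Pictures are saved under pics/ and viewed, at most 10 in all, crops included, and the job is handed in when it is done.

```bash
ls; mkdir -p pics; python3 - <<'E'
from plant import robot
import cv2,numpy as np
s=robot.read_state();print(s)
for n in("scene","top"):
    c=robot.read_camera(n);cv2.imwrite(f"pics/{n}0.png",c["color"][:,:,::-1]);np.savez(f"{n}0.npz",**c);print(n,c["intrinsics"],c["pose"])
c=robot.read_camera("wrist");print(c["tool_from_camera"],c["intrinsics"])
E
```

```text
pics
{'t': 0.0, 'q': array([-1.21344217e+00,  1.31157047e-01,  1.48924142e+00,  8.74999054e-06,
        1.52301425e+00, -8.53997639e-02]), 'dq': array([ 0.00015089, -0.00068997,  0.00116207,  0.00023219, -0.000646  ,
        0.00057225]), 'joint_torque': array([-1.92729880e-03, -5.59844041e+01, -4.91756916e+01,  7.68380868e-02,
        3.53476766e-02, -1.61174830e-04]), 'tool_pos': array([ 0.25693736, -0.54175154,  0.30171057]), 'orientation': array([-3.06316503e+00, -6.89412651e-01,  3.73740264e-04]), 'force': array([-0.7747962 , -0.25538755, -0.30545632]), 'wrist_torque': array([ 0.03919743,  0.01889237, -0.06079808]), 'gripper_force': 0.0, 'opening': 0.09286299723940525}
scene [[445.08961973   0.         318.93049187]
 [  0.         445.08961973 204.31789124]
 [  0.           0.           1.        ]] [[ 0.26530592  0.51487794 -0.81517696  1.49122111]
 [ 0.96402924 -0.15580775  0.21534059 -0.23403742]
 [-0.01613677 -0.84298556 -0.53769411  0.68885946]
 [ 0.          0.          0.          1.        ]]
top [[452.56160514   0.         317.55337607]
 [  0.         452.56160514 194.42580995]
 [  0.           0.           1.        ]] [[-0.02149835 -0.99259771  0.11953076  0.4438019 ]
 [-0.99970307  0.02271458  0.00882179 -0.02380642]
 [-0.01147158 -0.11930561 -0.9927913   1.23272113]
 [ 0.          0.          0.          1.        ]]
[[-7.93599356e-04 -9.62166705e-01 -2.72460277e-01  7.47857519e-02]
 [ 9.99999631e-01 -8.53091349e-04  9.98935638e-05 -5.85816262e-04]
 [-3.28547766e-04 -2.72460097e-01  9.62167027e-01 -8.27426319e-02]
 [ 0.00000000e+00  0.00000000e+00  0.00000000e+00  1.00000000e+00]] [[310.323473     0.         320.46821756]
 [  0.         310.323473   198.35888127]
 [  0.           0.           1.        ]]
```

View pics/top0.png

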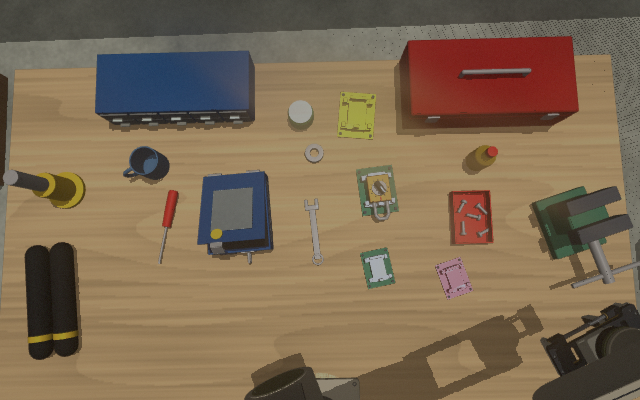

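View pics/scene0.png

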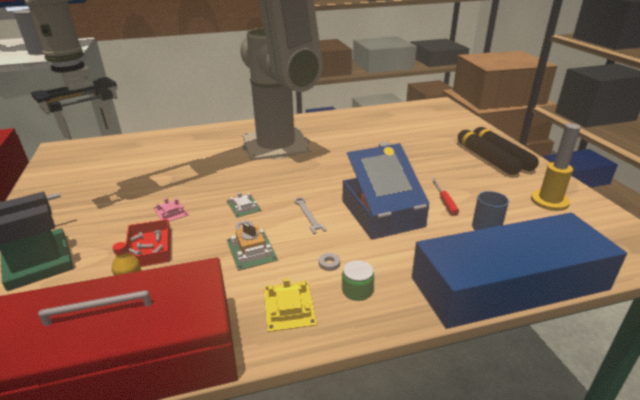

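Top view: case at (235,213), yellow patch at (216,234), nest and padlock at (378,190), spanner at (314,230). Scene view: patch at (388,152), padlock at (250,233). Next I'll measure by colour.

```bash
cat > h.py <<'E'
import numpy as np,cv2
from scipy.spatial.transform import Rotation as R
def ray(c,uv):
    K,P=c["intrinsics"],c["pose"]
    d=P[:3,:3]@np.linalg.solve(K,[uv[0],uv[1],1.]);return P[:3,3],d/np.linalg.norm(d)
def onz(c,uv,z):
    o,d=ray(c,uv);return o+d*(z-o[2])/d[2]
def tri(*rs):
    A=sum(np.eye(3)-np.outer(d,d) for o,d in rs);b=sum((np.eye(3)-np.outer(d,d))@o for o,d in rs)
    p=np.linalg.solve(A,b);return p,[np.linalg.norm(np.cross(p-o,d)) for o,d in rs]
def blobs(c,lo,hi,box,n=3):
    x0,y0,x1,y1=box
    hsv=cv2.cvtColor(c["color"],cv2.COLOR_RGB2HSV);m=cv2.inRange(hsv,np.array(lo),np.array(hi))
    k=np.zeros_like(m);k[y0:y1,x0:x1]=m[y0:y1,x0:x1]
    cs,_=cv2.findContours(k,cv2.RETR_EXTERNAL,cv2.CHAIN_APPROX_NONE)
    return sorted(cs,key=cv2.contourArea,reverse=True)[:n]
def cen(k):
    m=cv2.moments(k);return np.array([m["m10"],m["m01"]])/max(m["m00"],1e-9)
def wrist(robot):
    s=robot.read_state();c=robot.read_camera("wrist");c=dict(c)
    T=np.eye(4);T[:3,:3]=R.from_rotvec(s["orientation"]).as_matrix();T[:3,3]=s["tool_pos"]
    c["pose"]=T@c["tool_from_camera"];return s,c
E
python3 - <<'E'
from h import *
t=dict(np.load("top0.npz"));s=dict(np.load("scene0.npz"))
a=blobs(t,(20,150,120),(32,255,255),(195,215,235,250))[0];b=blobs(s,(20,150,100),(32,255,255),(370,140,400,165))[0]
print(cen(a),cv2.contourArea(a),cen(b),cv2.contourArea(b),tri(ray(t,cen(a)),ray(s,cen(b))))
for n,c,box in(("top",t,(345,155,410,230)),("sc",s,(215,210,290,275))):
    g=blobs(c,(45,60,40),(90,255,255),box,1)[0]
    hull=cv2.convexHull(g);r=cv2.minAreaRect(hull);q=cv2.boxPoints(r);q2=cv2.approxPolyDP(hull,4,True)[:,0]
    print(n,"foot",r,[onz(c,p,.006)[:2].round(4) for p in q2])
bl=blobs(t,(100,120,40),(125,255,200),(190,160,285,265),1)[0]
q=cv2.approxPolyDP(cv2.convexHull(bl),4,True)[:,0];print("case",[(tuple(p),onz(t,p,.07)[:2].round(3)) for p in q])
def up(c,box,name,f):
    x0,y0,x1,y1=box;return cv2.resize(c["color"][y0:y1,x0:x1,::-1],None,fx=f,fy=f,interpolation=cv2.INTER_CUBIC)
A=up(t,(190,160,290,270),"",4);B=up(t,(340,150,420,260),"",4);cv2.imwrite("pics/c1.png",np.hstack([A,B]))
E
```

```text
[215.93918919 233.47972973] 74.0 [388.43939394 150.6969697 ] 33.0 (array([0.48536859, 0.22853883, 0.16091134]), [np.float64(0.0003420622655493644), np.float64(0.0003420622655494302)])
top foot ((364.0099792480469, 197.07000732421875), (35.49676513671875, 8.485281944274902), 81.8698959350586) [array([ 0.6287, -0.1245]), array([ 0.5348, -0.154 ]), array([ 0.538 , -0.1324])]
sc foot ((257.6131286621094, 261.5076904296875), (4.445614337921143, 32.98359298706055), 75.46554565429688) [array([ 0.6599, -0.1285]), array([ 0.6674, -0.2061])]
case [((np.int32(254), np.int32(211)), array([0.544, 0.151])), ((np.int32(254), np.int32(224)), array([0.511, 0.152]))]
```

View pics/c1.png

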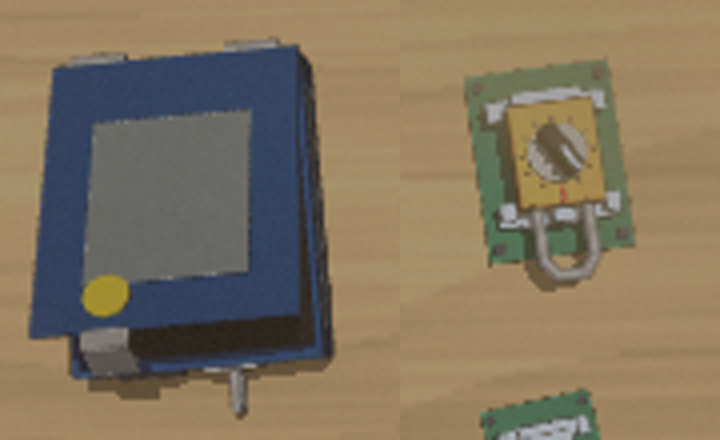

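```bash
python3 - <<'E'
from h import *
t=dict(np.load("top0.npz"));s=dict(np.load("scene0.npz"))
q=[onz(t,p,.006)[:2] for p in((356.25,170),(391.25,165),(398.75,211.25),(362.5,216.25))]
print("foot",np.round(q,4),np.mean(q,0),[np.linalg.norm(q[i]-q[i-1]).round(3) for i in range(4)])
print("yaw",np.degrees(np.arctan2(*((q[0]+q[1]-q[2]-q[3])[::-1]))))
h=[onz(t,p,.076)[:2] for p in((203.25,177),(264.3,171.3))];f=[onz(t,p,.07)[:2] for p in((208.75,253.75),(272.5,248.75))]
print("hinge",h,"front",f)
for l in(h,f):
    d=l[0]-l[1];print(np.degrees(np.arctan2(-d[0],d[1])),np.linalg.norm(d))
print("hasp",onz(t,(249.5,263),.041))
E
```

```text
foot [[ 0.6566 -0.1206]
 [ 0.6682 -0.217 ]
 [ 0.5405 -0.2321]
 [ 0.5291 -0.1335]] [ 0.59861681 -0.1758009 ] [np.float64(0.128), np.float64(0.097), np.float64(0.129), np.float64(0.099)]
yaw 6.2590832181838385
hinge [array([0.63537218, 0.28194681]), array([0.64663507, 0.12328303])] front [array([0.43754048, 0.26771385]), array([0.44671733, 0.10457141])]
4.060378714978167 0.1590630314312526
3.2195238775048103 0.1634003338115421
hasp [0.41116194 0.16820298 0.041     ]
```

```bash
python3 -m jog '1 0.038 -0.0145 0 0;1 0.038 -0.0145 0 0;1 0.038 -0.0145 0 0;1 0.038 -0.0145 0 0;1 0.038 -0.0145 0 0;1 0.038 -0.0145 0 0;1 0.038 -0.0145 0 0;1 0.038 -0.0145 0 0;1 0.038 -0.0145 0 0;1 0.038 -0.0145 0 0'
python3 -m jog '1 0.029 -0.0133 0 0;1 0.029 -0.0133 0 0;1 0.029 -0.0133 0 0;1 0 0 0 6.4;1 0 0 0 6.4;1 0 0 0 6.4;1 0 0 0 0;1 0 0 0 0'
cat > w.py <<'E'
import sys,pickle
from plant import robot
from h import *
n=sys.argv[1];s,c=wrist(robot);pickle.dump((s,c),open(n+".pkl","wb"))
im=c["color"][:,:,::-1].copy();cv2.imwrite(f"pics/{n}.png",im)
print(s["t"],s["tool_pos"].round(4),np.degrees(np.arctan2(*R.from_rotvec(s["orientation"]).as_matrix()[:2,0][::-1])).round(2),s["force"].round(2))
E
python3 w.py w1; python3 -m jog '1 -0.04 0.03 0 0;1 -0.03 0.03 0 0;1 0 0 0 0;1 0 0 0 0'; python3 w.py w2
```

```text
t: 0.98
tool_pos: [0.5393, -0.2465, 0.3025]
orientation: [-3.065, -0.69, 0.0]
force: [0.8, 1.1, 0.2]
opening: 0.0929
gripper_force: 0.0
t: 1.65
tool_pos: [0.5997, -0.1749, 0.3023]
orientation: [-3.136, -0.175, 0.001]
force: [-0.1, -0.6, -0.4]
opening: 0.093
gripper_force: 0.0
1.65 [ 0.5997 -0.1749  0.3023] 6.38 [-0.09 -0.56 -0.36]
t: 2.03
tool_pos: [0.542, -0.2377, 0.3029]
orientation: [3.137, 0.168, 0.0]
force: [-0.0, 0.4, 0.4]
opening: 0.0934
gripper_force: 0.0
2.0333 [ 0.542  -0.2377  0.3029] 6.13 [-0.02  0.42  0.44]
```

View pics/w1.png

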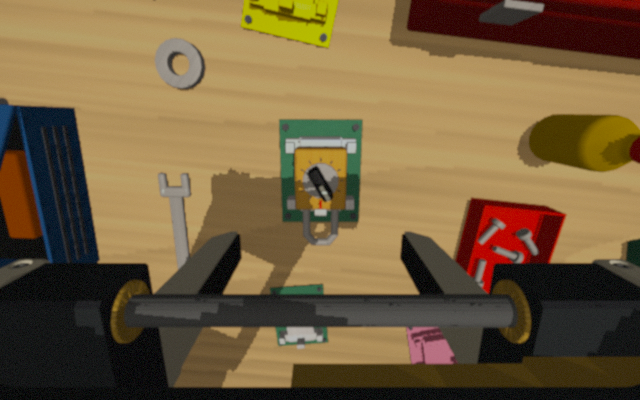

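Wrist view: padlock at (320,180), red mark below it at (320,204), white pointer at about (328,190) on the knob's lower right, green foot (280–362, 120–222). Measuring from both wrist views.

```bash
python3 - <<'E'
from h import *
import pickle
cs=[pickle.load(open(f"w{i}.pkl","rb"))[1] for i in(1,2)]
box=[(270,105,375,260),(130,30,300,250)]
L=[]
for c,b in zip(cs,box):
    print("--")
    g=blobs(c,(50,90,30),(90,255,255),(200,60,375,260) if c is cs[0] else (130,20,420,260),2)
    for k in g:
        hh=cv2.convexHull(k);r=cv2.minAreaRect(hh);print("green",np.round(r[0],1),np.round(r[1],1),round(r[2],1),onz(c,r[0],.006).round(4))
    hh=cv2.convexHull(g[0]);x,y,w,h=cv2.boundingRect(hh)
    k=blobs(c,(12,130,90),(28,255,255),(x,y,x+w,y+h),1)[0];r=cv2.minAreaRect(cv2.convexHull(k));L.append(r[0])
    q=np.array([onz(c,p,.046)[:2] for p in cv2.boxPoints(r)])
    print("brass",r,q.round(4).tolist(),q.mean(0).round(4),[np.linalg.norm(q[i]-q[i-1]).round(4) for i in range(4)])
    cv2.imwrite(f"pics/z{len(L)}.png",cv2.resize(c["color"][y-5:y+h+25,x-5:x+w+5,::-1],None,fx=4,fy=4,interpolation=cv2.INTER_CUBIC));print("crop",x-5,y-5)
print(tri(*[ray(c,p) for c,p in zip(cs,L)]))
a,b=[cv2.imread(f"pics/z{i}.png") for i in(1,2)]
H=max(a.shape[0],b.shape[0]);p=lambda m:cv2.copyMakeBorder(m,0,H-m.shape[0],0,0,cv2.BORDER_CONSTANT)
m=np.hstack([p(a),p(b)]);cv2.imwrite("pics/zz.png",m);print(a.shape,m.shape)
E
```

```text
--
green [320. 170.] [100.  80.] 90.0 [ 0.6032 -0.1736  0.006 ]
green [320. 216.] [ 8. 18.] 90.0 [ 0.5435 -0.1802  0.006 ]
brass ((320.0, 178.0), (60.0, 52.0), 90.0) [[0.6316, -0.1421], [0.6379, -0.1982], [0.5701, -0.2073], [0.5636, -0.1481]] [ 0.6008 -0.1739] [np.float64(0.0683), np.float64(0.0565), np.float64(0.0683), np.float64(0.0596)]
crop 275 115
--
green [270.5 116.5] [ 85. 109.] 0.0 [ 0.6032 -0.1716  0.006 ]
green [261. 251.] [16. 42.] 90.0 [ 0.4283 -0.1698  0.006 ]
brass ((266.5, 120.0), (66.0, 57.0), 90.0) [[0.6304, -0.1425], [0.6367, -0.201], [0.5689, -0.2067], [0.5623, -0.1448]] [ 0.5996 -0.1738] [np.float64(0.0682), np.float64(0.0588), np.float64(0.068), np.float64(0.0622)]
crop 223 57
(array([ 0.60074594, -0.17355819,  0.04316984]), [np.float64(0.00047160553566518825), np.float64(0.0004716055356651935)])
(524, 364, 3) (560, 748, 3)
```

View pics/zz.png

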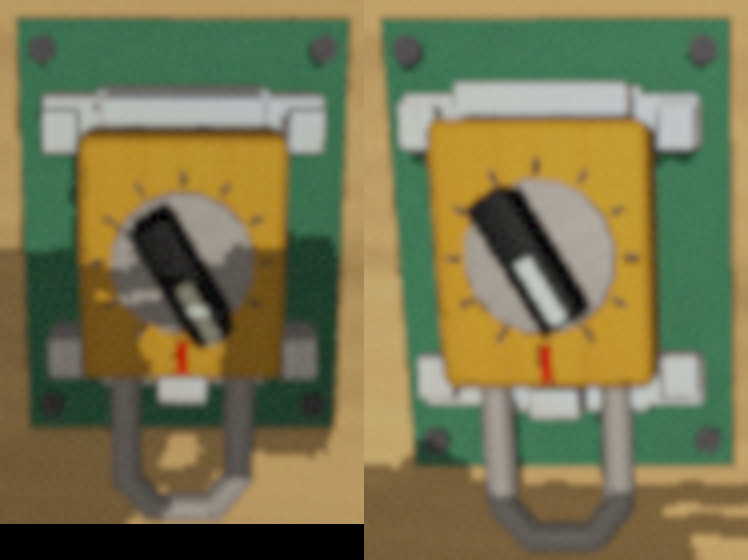

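The pointer sits about 30° counter-clockwise of the mark, so it's one click. The lock is at (0.6005,-0.174) with yaw 6.3°. Now over to the cover.

```bash
python3 -m jog '0 -0.0005 -0.039 0 0;0 -0.0005 -0.039 0 0;0 -0.0005 -0.039 0 0;0 -0.0005 -0.039 0 0;0 -0.0005 -0.039 0 0;0 -0.0005 -0.039 0 0;0 -0.0005 -0.039 0 0;0 -0.0005 -0.039 0 0;0 -0.0005 -0.039 0 0;0 -0.0005 -0.039 0 0' 20
python3 -m jog '0 0 -0.039 0 0;0 0 -0.039 0 0;0 0 0 0 0;0 0 0 0 0;0 0 0 0 0'; python3 w.py w3
python3 - <<'E'
from h import *
from plant import robot
import pickle
s,c=pickle.load(open("w3.pkl","rb"))
for k in blobs(c,(20,140,90),(33,255,255),(0,0,640,400),3):
    print(cen(k),cv2.contourArea(k),onz(c,cen(k),.1605))
E
```

```text
t: 2.92
tool_pos: [0.4957, 0.1544, 0.303]
orientation: [-3.136, -0.174, -0.001]
force: [1.1, -0.5, -0.5]
opening: 0.0307
gripper_force: 0.0
t: 3.33
tool_pos: [0.4877, 0.2296, 0.3026]
orientation: [3.136, 0.174, -0.0]
force: [0.1, -0.3, -0.0]
opening: 0.0012
gripper_force: 0.0
3.3333 [0.4877 0.2296 0.3026] 6.34 [ 0.09 -0.27 -0.04]
[320.42712766 216.77624113] 940.0 [0.48399379 0.22945404 0.1605    ]
[313.48777778 313.41777778] 150.0 [0.39790843 0.22583138 0.1605    ]
[327.49776286 315.91946309] 149.0 [0.39676139 0.21382956 0.1605    ]
```

```bash
python3 -m jog '0 -0.004 0 0.04 0;0 0 0 0.018 0;0 -0.0074 0 0.0145 0;0 -0.0068 0 0.0164 0;0 -0.005 0 0.017 0;0 -0.0026 0 0.0125 0;0 0 0 0 0;0 0 0 0 0'; python3 -m jog '0 -0.001 0 0.006 0;0 -0.001 0 0.006 0;0 -0.0005 0 0.004 0;0 0 0 0 0'; python3 -m jog '0 0 0 0.002 0;0 0 0 0 0;0 0 0 0 0'
```

```text
t: 4.05
tool_pos: [0.4623, 0.2252, 0.1841]
orientation: [3.137, 0.167, -0.002]
force: [0.1, -0.6, 0.6]
opening: 0.0005
gripper_force: 0.5
t: 4.38
tool_pos: [0.4604, 0.226, 0.1684]
orientation: [-3.137, -0.169, -0.002]
force: [1.6, 0.6, 1.8]
opening: 0.0005
gripper_force: 1.0
t: 4.63
tool_pos: [0.4598, 0.2259, 0.1663]
orientation: [-3.137, -0.169, 0.0]
force: [0.8, -0.2, 0.8]
opening: 0.0008
gripper_force: 0.4
```

```bash
python3 -m jog '0 0 0 0.0025 0;0 0 0 0.0025 0;0 0 0 0 0'; python3 -m jog '0 0 0 0.002 0;0 0 0 0 0;0 0 0 0 0';python3 -m jog '0 0 0 0.002 0;0 0 0 0 0;0 0 0 0 0'
```

```text
t: 4.88
tool_pos: [0.4596, 0.226, 0.1609]
orientation: [-3.137, -0.169, 0.001]
force: [0.3, 0.7, 1.0]
opening: 0.0002
gripper_force: 0.8
t: 5.13
tool_pos: [0.4598, 0.226, 0.1606]
orientation: [-3.137, -0.169, 0.0]
force: [-7.4, -1.9, 16.8]
opening: 0.0005
gripper_force: 8.1
t: 5.38
tool_pos: [0.4599, 0.2261, 0.1602]
orientation: [-3.137, -0.17, 0.0]
force: [-14.6, -5.1, 30.9]
opening: 0.0002
gripper_force: 15.6
```

```bash
python3 -m jog '0 0 0 -0.02 0;0.5 0 0 -0.04 0;0.5 0 0 -0.04 0;0.5 0 0 -0.04 0;0.5 0.0088 0.0375 0 0;0.5 0.0088 0.0375 0 0;0.5 0.0088 0.0375 0 0;0.5 0.0088 0.0375 0 0;0.5 0.0088 0.0375 0 0;0.5 0.0088 0.0375 0 0'
python3 - <<'E'
from h import *
from plant import robot
t=robot.read_camera("top");s=robot.read_camera("scene")
for c,n in((t,"t"),(s,"s")):cv2.imwrite(f"pics/{n}1.png",c["color"][:,:,::-1])
A=blobs(t,(20,130,100),(33,255,255),(190,215,260,260),1);B=blobs(s,(20,130,80),(33,255,255),(350,130,420,230),1)
a,b=A[0],B[0];print(cen(a),cv2.contourArea(a),cen(b),cv2.contourArea(b),tri(ray(t,cen(a)),ray(s,cen(b))))
E
```

```text
t: 6.22
tool_pos: [0.5366, 0.006, 0.2968]
orientation: [-3.137, -0.169, 0.001]
force: [0.7, 0.0, 0.3]
opening: 0.046
gripper_force: 0.0
[224.05844156 244.14285714] 77.0 [382.41880342 173.47008547] 19.5 (array([0.46097709, 0.22674938, 0.07861906]), [np.float64(2.3302039946068603e-05), np.float64(2.330203994616099e-05)])
```

Patch now at z=0.0786, so the cover is shut. Going to the dial.

```bash
python3 -m jog '0.5 0.0088 0.0375 0 0;0.5 0.0088 0.0375 0 0;0.5 0.0088 0.0375 0 0;0.5 0.0088 0.0375 0 0;0.5 0.0088 0.0375 0 0;0.5 0 0 0 -6;0.5 0 0 0 -6;0.5 0 0 0.02 -6;0.5 0 0 0.02 -6;0.5 0 0 0.02 -6'; python3 -m jog '0.5 0 0 0.02 0;0.5 0 0 0 0;0.5 0 0 0 0'; python3 w.py w4
python3 - <<'E'
from h import *
import pickle
s,c=pickle.load(open("w4.pkl","rb"))
k=blobs(c,(12,130,90),(28,255,255),(200,50,440,330),1)[0];r=cv2.minAreaRect(cv2.convexHull(k));print(r,onz(c,r[0],.046))
x,y=np.int32(r[0]);cv2.imwrite("pics/w4c.png",cv2.resize(c["color"][max(0,y-110):y+110,x-130:x+130,::-1],None,fx=2.5,fy=2.5));print(x-130,max(0,y-110))
E
```

```text
t: 7.15
tool_pos: [0.6005, -0.1732, 0.2363]
orientation: [-2.984, -0.983, -0.0]
force: [-0.2, 0.1, 0.9]
opening: 0.0465
gripper_force: 0.0
t: 7.4
tool_pos: [0.5995, -0.1728, 0.2156]
orientation: [-2.984, -0.974, 0.005]
force: [0.3, -0.7, 0.9]
opening: 0.0464
gripper_force: 0.0
7.4 [ 0.5995 -0.1728  0.2156] 36.15 [ 0.27 -0.71  0.86]
((323.7256774902344, 200.6150360107422), (69.10508728027344, 81.83731079101562), 30.379125595092773) [ 0.60126435 -0.17328741  0.046     ]
193 90
```

View pics/w4c.png

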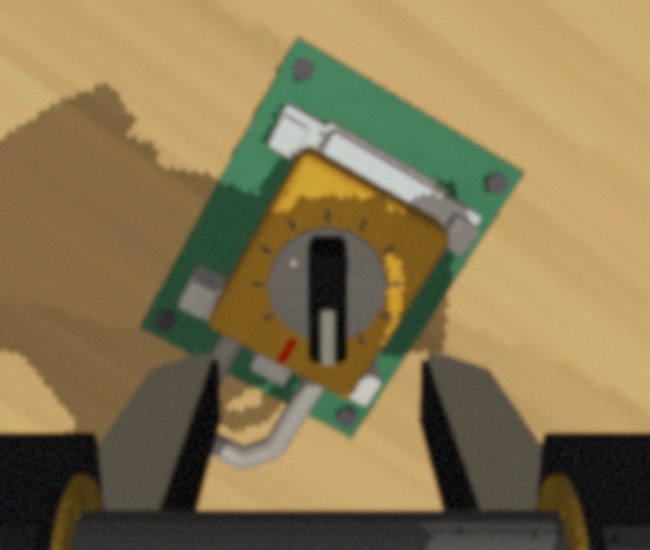

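The bar is aligned with the tool and centred between the fingers, pointer toward the gripper side. Descend, pinch, turn.

```bash
python3 -m jog '0.5 0.001 0 0.03 0;0.5 0 0 0.03 0;0.5 0 0 0.0175 0;0.5 0 0 0 0;0 0 0 0 0;0 0 0 0 0;0 0 0 0 0;0 0 0 0 0;0 0 0 0 0;0 0 0 0 0' 15; python3 -m jog '0 0 0 0 5;0 0 0 0 5;0 0 0 0 5;0 0 0 0 5;0 0 0 0 5;0 0 0 0 5;0 0 0 0 1;0 0 0 0 0;0 0 0 0 0'
```

```text
t: 8.28
tool_pos: [0.6017, -0.1735, 0.1409]
orientation: [2.985, 0.975, 0.002]
force: [2.0, -0.6, 7.3]
opening: 0.0118
gripper_force: 15.0
t: 9.03
tool_pos: [0.6016, -0.1736, 0.1406]
orientation: [3.138, 0.146, 0.002]
force: [-1.3, -1.6, 4.5]
opening: 0.0122
gripper_force: 15.0
```

```bash
python3 -m jog '0.5 0 0 0 0;0.5 0 0 0 0;0.5 0 0 0 0;0.5 0 0 -0.035 0;0.5 0 0 -0.04 0;1 0 0 0 0;1 0 0 0 0'; python3 w.py w5
python3 - <<'E'
from h import *
import pickle
s,c=pickle.load(open("w5.pkl","rb"))
k=blobs(c,(12,130,90),(28,255,255),(200,50,440,330),1)[0];r=cv2.minAreaRect(cv2.convexHull(k));print(r,onz(c,r[0],.046))
x,y=np.int32(r[0]);cv2.imwrite("pics/w5c.png",cv2.resize(c["color"][max(0,y-110):y+110,x-130:x+130,::-1],None,fx=2.5,fy=2.5));print(x-130,max(0,y-110))
E
```

```text
t: 9.62
tool_pos: [0.603, -0.1738, 0.2186]
orientation: [3.136, 0.143, 0.009]
force: [0.6, -0.6, -0.3]
opening: 0.0542
gripper_force: 0.0
9.6167 [ 0.603  -0.1738  0.2186] 5.21 [ 0.59 -0.55 -0.32]
((319.0, 202.5), (79.0, 68.0), 90.0) [ 0.60264555 -0.17280906  0.046     ]
189 92
```

View pics/w5c.png

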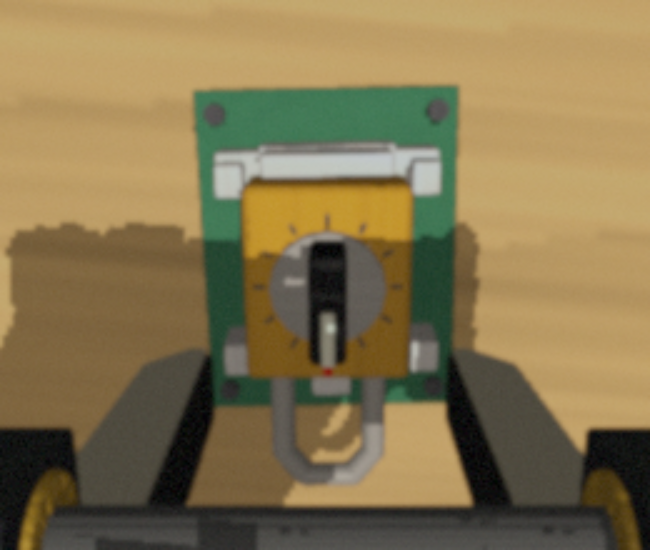

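Pointer at the red mark. Now the shackle: pinch across both legs, 60 mm out from the padlock's centre.

```bash
python3 -m jog '0.7 0 0 0 -1;0.7 -0.031 0 0 0;0.7 -0.03 0 0 0;0.7 0 0 0.04 0;0.7 0 0 0.035 0;0.7 0 0 0.025 0;0.7 0 0 0 0;0.7 0 0 0 0'
```

```text
t: 10.33
tool_pos: [0.5384, -0.1789, 0.112]
orientation: [-3.134, -0.17, 0.009]
force: [-0.5, -0.3, 0.3]
opening: 0.0649
gripper_force: 0.0
```

```bash
python3 -m jog '0.7 0.003 0.001 0.01 0;0.7 0 0 0 0;0 0 0 0 0;0 0 0 0 0;0 0 0 0 0;0 0 0 0 0;0 0 0 0 0' 35; python3 -m jog '0 -0.005 0 0 0;0 -0.005 0 0 0;0 -0.005 0 0 0;0 -0.004 0 0 0;0 0 0 0 0;0 0 0 0 0'
```

```text
t: 10.92
tool_pos: [0.5441, -0.1806, 0.1056]
orientation: [3.137, 0.169, 0.002]
force: [0.1, 0.4, 2.7]
opening: 0.042
gripper_force: 35.0
t: 11.42
tool_pos: [0.5247, -0.1828, 0.1054]
orientation: [3.137, 0.169, 0.001]
force: [2.1, 0.8, 4.1]
opening: 0.0418
gripper_force: 35.0
```

```bash
python3 -m jog '0 -0.0015 0 0 0;0 0 0 0 0;0 0 0 0 0'; python3 -m jog '0 -0.001 0 0 0;0 0 0 0 0;0 0 0 0 0'
```

```text
t: 11.67
tool_pos: [0.5245, -0.1828, 0.1056]
orientation: [3.136, 0.169, 0.005]
force: [7.7, 1.3, 1.4]
opening: 0.0416
gripper_force: 35.0
t: 11.92
tool_pos: [0.5242, -0.1828, 0.1057]
orientation: [3.136, 0.169, 0.008]
force: [12.2, 2.3, -0.9]
opening: 0.042
gripper_force: 35.0
```

At the stop (force rising to 12 N with no travel). Release, go back above the lock and look.

```bash
python3 -m jog '0.7 0 0 0 0;0.7 0 0 0 0;0.7 0 0 0 0;0.7 0 0 -0.04 0;0.7 0 0 -0.04 0;1 0 0 -0.03 0;1 0.038 0 0 0;1 0.0395 0 0 0;1 0 0 0 0;1 0 0 0 0'; python3 w.py w6
python3 - <<'E'
from h import *
import pickle
s,c=pickle.load(open("w6.pkl","rb"))
k=blobs(c,(12,130,90),(28,255,255),(200,50,440,330),1)[0];r=cv2.minAreaRect(cv2.convexHull(k));print(r,onz(c,r[0],.046),[onz(c,p,.046)[:2].round(4).tolist() for p in cv2.boxPoints(r)])
x,y=np.int32(r[0]);cv2.imwrite("pics/w6c.png",cv2.resize(c["color"][max(0,y-110):y+120,x-130:x+130,::-1],None,fx=2.5,fy=2.5));print(x-130,max(0,y-110))
E
```

```text
t: 12.75
tool_pos: [0.5994, -0.174, 0.2124]
orientation: [-3.136, -0.171, 0.006]
force: [-0.7, 0.7, -0.1]
opening: 0.0916
gripper_force: 0.0
12.75 [ 0.5994 -0.174   0.2124] 6.23 [-0.67  0.68 -0.05]
((249.5, 233.0), (99.0, 120.0), 0.0) [ 0.56524146 -0.11561375  0.046     ] [[0.5012, -0.0732], [0.6135, -0.0731], [0.6223, -0.1534], [0.5111, -0.1633]]
119 123
```

View pics/w6c.png

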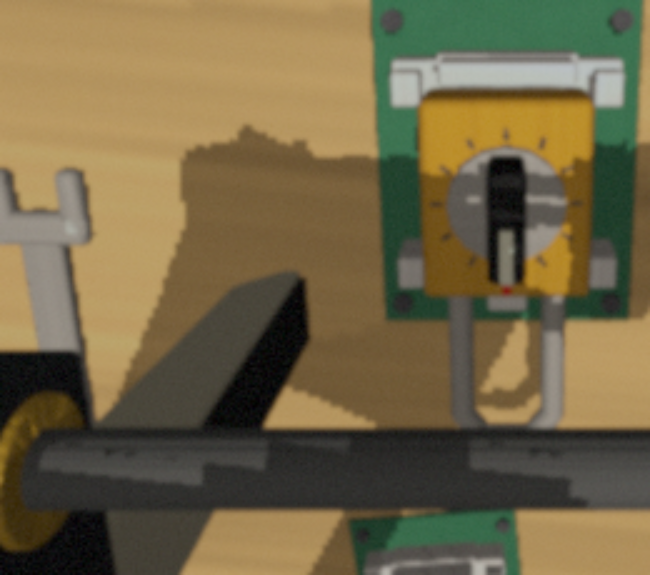

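Shackle visibly extended; pointer still at the mark; body centred. Descend to grip the long sides.

```bash
python3 -m jog '0.88 0.0015 0 0.04 0;0.88 0 0 0.04 0;0.88 0 0 0.03 0;0.88 0 0 0 0;0.88 0 0 0 0'
```

```text
t: 13.22
tool_pos: [0.5983, -0.174, 0.1032]
orientation: [-3.135, -0.168, 0.008]
force: [-0.4, -0.7, 1.6]
opening: 0.082
gripper_force: 0.0
```

```bash
python3 -m jog '0.88 0.002 0 0.006 0;0.88 0 0 0 0;0.88 0 0 0 0;0 0 0 0 0;0 0 0 0 0;0 0 0 0 0;0 0 0 0 0;0 0 0 0 0' 45; python3 -m jog '0 0 0 -0.005 0;0 0 0 -0.01 0;0 0 0 -0.02 0;0 0 0 -0.03 0;0 0 0 0 0;0 0 0 0 0'
```

```text
t: 13.88
tool_pos: [0.603, -0.1741, 0.0992]
orientation: [3.137, 0.169, 0.001]
force: [-0.4, 0.6, 2.5]
opening: 0.0575
gripper_force: 45.0
t: 14.38
tool_pos: [0.6039, -0.1745, 0.1651]
orientation: [3.136, 0.169, 0.005]
force: [-0.5, -0.0, -5.5]
opening: 0.0579
gripper_force: 45.0
```

```bash
python3 -m jog '0 0 0 -0.02 0;0 0 0 -0.02 0;0 0 0 -0.017 0;0 -0.005 -0.013 0 0;0 -0.0107 -0.0258 0 0;0 -0.0107 -0.0258 0 0;0 -0.0107 -0.0258 0 0;0 -0.0107 -0.0258 0 0;0 -0.0107 -0.0258 0 0;0 -0.0107 -0.0258 0 0'; python3 -m jog '0 -0.0107 -0.0258 0 0;0 -0.0107 -0.0258 0 0;0 -0.0107 -0.0258 0 0;0 -0.0107 -0.0258 0 0;0 -0.0107 -0.0258 0 0;0 -0.0107 -0.0258 0 0;0 -0.0107 -0.0258 0 0;0 -0.006 -0.014 0 2.3;0 0 0 0 0;0 0 0 0 0'; python3 -m jog '0 0 0 0 0;0 0 0 0 0'
```

```text
t: 15.22
tool_pos: [0.5139, -0.0136, 0.2178]
orientation: [-3.136, -0.169, 0.006]
force: [0.6, -0.1, -4.6]
opening: 0.0576
gripper_force: 45.0
t: 16.05
tool_pos: [0.4134, 0.1703, 0.2187]
orientation: [3.139, 0.11, -0.005]
force: [0.2, -0.7, -5.6]
opening: 0.0578
gripper_force: 45.0
t: 16.22
tool_pos: [0.4147, 0.1693, 0.2199]
orientation: [3.139, 0.105, -0.002]
force: [-0.8, 0.7, -4.5]
opening: 0.0578
gripper_force: 45.0
```

```bash
python3 - <<'E'
from h import *
from plant import robot
s,w=wrist(robot);c=robot.read_camera("scene");t=robot.read_camera("top")
a=cv2.resize(c["color"][100:260,290:450,::-1],(400,400));b=cv2.resize(w["color"][:,120:520,::-1],(400,400));cv2.imwrite("pics/f.png",np.hstack([a,b]))
B=blobs(c,(20,130,80),(33,255,255),(290,100,450,230),3);print([(cen(k),cv2.contourArea(k)) for k in B])
k=blobs(w,(12,130,60),(28,255,255),(200,50,440,330),1)[0];r=cv2.minAreaRect(cv2.convexHull(k));print(r,onz(w,r[0],.167),s["tool_pos"])
E
```

```text
[(array([382.41880342, 173.47008547]), 19.5)]
((319.0, 242.5), (126.0, 103.0), -0.0) [0.4290409 0.1711156 0.167    ] [0.4146758  0.16925991 0.21992578]
```

View pics/f.png

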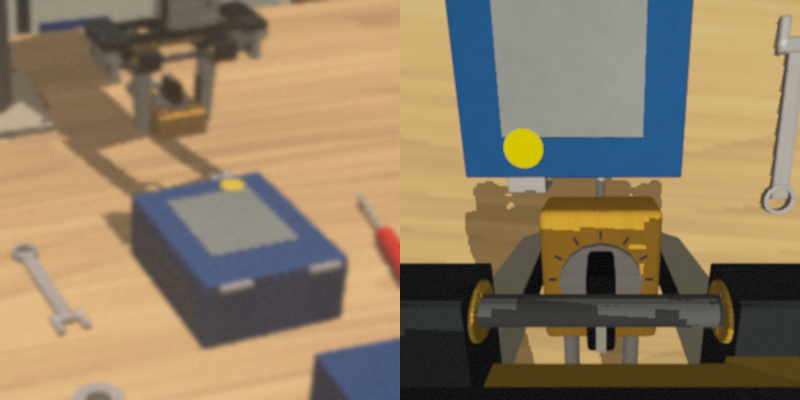

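The picture shows the cover shut, with its patch at scene (382,173) where it was after the press. The padlock is held level in front of the case, shackle out and pointer toward it.

```bash
python3 -m jog '0 0 0 0 0;0 0 0 0 0;0 0 0 0 0;0 0 0 0 0;0 0 0 0 0'; python3 -c "
from plant import robot
print(robot.close_job())"
```

```text
t: 16.78
tool_pos: [0.4147, 0.17, 0.2209]
orientation: [-3.14, -0.106, -0.0]
force: [-0.0, 0.4, -4.9]
opening: 0.0576
gripper_force: 45.0
the job is handed in; nothing more can be done
None
```

I handed the job in at 16.8 s: the cover is latched shut, the dial is at the red mark, the shackle is out to its stop, and the open padlock is held level about 10 cm above the hasp; no result came back.

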